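# Dry the pinned beetles: load the drying box, set its vent by feel, start the timer

## Robot

A 7-joint arm with a two-finger parallel gripper is mounted at the origin on the work surface. World frame = base frame: x ahead of the robot, y to its left, z up, the work surface at z = 0. Lengths are in m, angles in rad, forces in N, time in s.
With the tool pointing down it reaches from about 0.4 to 0.875 m from the base axis. Payload 19.3 kg.
Tool frame: the origin (TCP) lies at the very end of the fingers, on their centre line; the grasp point (between the pads) lies 19 mm behind it; z points along the fingers, y is the direction in which the jaws open and shut (so a half turn about z gives the same grasp; the last joint's range is limited). The gripper opens to 85 mm and grips with 20 to 120 N. Pads are 22 mm wide; open, the fingers measure 114 mm over their backs; the gripper's body (76 mm by 85 mm) begins 54 mm behind the grasp point. The pads swing forward as they close: fully open they stand 13 mm farther back than shut.
Start: joints at [1.099, 0.521, -0.036, 1.599, 0.021, 1.021, -0.113], TCP at [0.244, -0.575, 0.231] pointing down, gripper open.
Joint ranges: [-2.91, 2.91], [-0.3, 2.13], [-1.5, 1.42], [0.17, 2.43], [-1.26, 4.41], [0.16, 1.93], [-2.52, 2.52]. Speed limits (rad/s): [1.89, 1.89, 2.39, 2.39, 3.01, 3.01, 3.01].

## Interface

Orientations are given as [roll, pitch, yaw] about the fixed x, y, z axes, in that order (R = Rz(yaw) Ry(pitch) Rx(roll)).
In Python, from workcell import bot, vision, job_done gives the robot as it stands.
- The arm moves only by the tool arm_command, never from a script. Its arguments are lists of equal length, an entry for each row: "gripper": the finger opening in cm, from 0 to 8.54; "slide": the shift along the tool's x, y, z in cm, a list of three; "turn": the turn, a rotation vector about the tool's x, y, z in degrees, a list of three. A call has 1 to 5 rows; each row is the pose to reach, as a shift and turn from the pose commanded when the call began, along the tool's axes at that moment; what a row does not reach only later rows make up. A row lasts 1/8 s, in which the tool goes at most 62.5 mm and 10.7 degrees, less where a joint would pass 70% of its speed; a pose out of reach is approached as far as the arm can. A call with a gripper value outside its range is refused whole. The fingers move at their own pace and stop on an object; "force" is the grip in N (left out, the last holds). Time passes only in rows, so rows that repeat a pose let the fingers close. It gives the time, the measured TCP pose, the force and the opening at its end, in the units of the state.
- bot.observe(): the state, without advancing time (a new reading comes with each control period).
- vision.grab_frame(name): name is "side" or "top"; returns the picture (384x512x3 uint8, blue, green, red); there is no depth.
- vision.camera_model(name): a dict with "mtx" (3x3 intrinsics, pixels), "T" (4x4, takes a point from camera to world coordinates). Camera axes: x right, y down, z forward; pixel columns grow to the right and rows downward; lengths in m; the calibration is good to about 2 mm. A picture is of the moment at which its call begins. camera_model takes no time and is no camera call.
- job_done(): hands the job in, once; it reports no verdict.
The state is a dict: "clock": time; "qpos": joint angles; "qd": joint speeds; "joint_efforts": joint torques, N m; "position": TCP position; "tool_rot": TCP orientation; "force": force on the tool from outside, world axes, zero at the start; "moment": the same for the moment, N m; "grip_width": finger opening in m.
Only numpy, scipy, OpenCV 4.12 (cv2) and the standard library are available. Lean on these libraries where they do the work, as an engineer would, in place of code of your own. Each camera call takes 0.05 s, during which the arm holds its last target. There are 200 camera calls.

## Task

Slide the drying box's clear cover fully open, stand every beetle mount that is on the bench upright on the chamber floor, then slide the cover gently towards shut until you feel it go tight - do not force it on - and draw it back about a centimetre from there as a vent. Then start the timer by pressing its recessed green button with the tip of the stylus, and put the stylus back upright in its stand. Leave the other things on the bench alone.

Things in the scene. Friction and masses are not known exactly. Their poses are not given: they have to be found in the camera images.
- dryer: Specimen drying box, fixed; place and yaw vary. Origin on the bench under the centre of its white open-topped chamber; x axis along the cover's track, from the chamber to the grey fan housing behind (190 x 130 x 58 mm high, at x = 100 to 290 mm). Aluminium runners along both sides, 158 mm apart over their outer faces, reach 68 mm above the bench.
- chamber_floor (a point): Centre of the chamber's inner floor, 6 mm above the bench. Chamber inside 188 (along the track) x 118 mm, walls 6 mm thick, 58 mm high above the bench. All mounts fit in one row along the track, 44 mm apart.
- cover (a joint): Clear sliding cover, blue front edge, 195 x 138 x 6 mm, underside 60 mm above the bench. Value = metres open: 0 shut, grows along the box's x to 0.190 (fully open, over the fan housing; the chamber is clear from 0.175). Stays where left, drags about 1.5 N, and goes tight somewhere when shutting (see cover_front).
- cover_front (a point): Middle of the cover's blue front edge. The tight spot: somewhere 50 to 22 mm before shut - it varies and cannot be seen - the runners bind and resistance jumps at once from 1.5 to about 9 N (more when moved fast). Pushed harder the cover creeps on at that force, which spoils the runners; 15 mm is too far. Back towards open it is free at once.
- cover_handle (a point): Point on the cover's blue upright handle bar, 82 mm above the bench, 14 mm below the bar's top. The bar is 12 mm thick along the track, 60 mm long across it and 30 mm tall above the cover. It lies at x = -40 mm + the cover's opening, y = 0 in the drying box's frame.
- timer: Cream interval timer, fixed, 90 (x) x 80 (y) x 45 mm high, with a dark display. Origin on the bench under its centre.
- start_mouth (a point): Centre of the mouth of the timer's start-button bore, in the timer's flat top face 45 mm above the bench. The vertical bore is 14 mm across; it lies 22 mm from the timer's centre on the side away from the display, between a flat red and a flat yellow printed dot.
- start (a joint): Green start button at the bottom of that bore, top 10 mm below the mouth; value = metres pressed, 0 to 0.004. It is sprung: moves from about 1.5 N, fully down at about 4 N; it counts as pressed from 0.003.
- start_cap (a point): Centre of the top of the green start button.
- stand: Wooden desk stand for the stylus, fixed, 60 x 60 x 40 mm high. Origin on the bench under its centre.
- stand_hole (a point): Centre of the mouth of the stand's vertical hole, on its top face 40 mm above the bench: 11 mm across with a 3 mm chamfer, 36 mm deep.
- stylus_grip (a point): Middle of the stylus's orange handle, z up along the stylus, 75 mm above the tip's end. From the bottom: steel tip 5 mm across, 32 mm long; steel collar 20 mm across, 6 mm thick; round handle 14 mm across, 74 mm long. In the stand it is upright, tip in the hole, collar flat on the top face, and this point is 83 mm above the bench.
- stylus_tip (a point): End of the stylus's steel tip, 75 mm below stylus_grip.
- mount1_mid (a point): Centre (half-way up, 17 mm above its underside) of specimen mount 1: a white round pot 38 mm across and 34 mm tall with a cork top; a dark beetle pinned on it reaches 48 mm above the underside, within 12 mm of the axis. Starts loose and upright on the bench. Between two and four mounts are present; all look alike.
- mount2_mid (a point): Centre (half-way up, 17 mm above its underside) of specimen mount 2: a white round pot 38 mm across and 34 mm tall with a cork top; a dark beetle pinned on it reaches 48 mm above the underside, within 12 mm of the axis. Starts loose and upright on the bench. Between two and four mounts are present; all look alike.
- mount3_mid (a point): Centre (half-way up, 17 mm above its underside) of specimen mount 3: a white round pot 38 mm across and 34 mm tall with a cork top; a dark beetle pinned on it reaches 48 mm above the underside, within 12 mm of the axis. Starts loose and upright on the bench. Between two and four mounts are present; all look alike.
- mount4_mid (a point): Centre (half-way up, 17 mm above its underside) of specimen mount 4: a white round pot 38 mm across and 34 mm tall with a cork top; a dark beetle pinned on it reaches 48 mm above the underside, within 12 mm of the axis. Starts loose and upright on the bench. Between two and four mounts are present; all look alike.
- ethanol: Small amber bottle with black cap, 52 mm across, 110 mm tall, loose; not part of the job, to be left alone. Origin at the centre of its underside.
- empty_cup: Empty clear plastic cup, 60 mm across, 35 mm tall, loose; not part of the job, to be left alone. Origin at the centre of its underside.
- petri: Closed glass petri dish, 84 mm across, 13 mm tall, loose; not part of the job, to be left alone. Origin at the centre of its underside.
- jar: Small glass jar with grey cap, 48 mm across, 50 mm tall, loose; not part of the job, to be left alone. Origin at the centre of its underside.
- lens: Hand lens lying flat: dark disc 40 mm across, 8 mm thick, yellow handle along its x, loose; not part of the job, to be left alone. Origin at the centre of its underside.
- forceps: Steel forceps lying flat, 110 mm long, 6 mm high, loose; not part of the job, to be left alone. Origin at the centre of its underside.
- slide_box: Blue slide box, 50 x 90 x 35 mm high, loose; not part of the job, to be left alone. Origin at the centre of its underside.
Not all that is in view belongs to the job. Leave any purple look-alike of the part that bears mount1_mid alone.

How it is judged:
By the outcome, as a careful person would: the job done as asked, in the order asked, and still so for the second after the job is handed in, with the robot touching nothing.
Of mount1, mount2, mount3, mount4 only 2 to 4 are there at a start; the rules pass over those that are not, and their reading is None.
At some moment in a run one of mount1, mount2, mount3, mount4 may be knocked a few centimetres aside while the robot is not near it.
It also fails if it takes over 208 s, if anything falls off the work surface, if the arm or the gripper's body presses on something with over 40 N, if the wrist force passes 120 N, or if a joint passes its speed limit or range.

## Working session

There is one attempt and no reset: what is moved stays moved. The work goes in short steps, Python scripts to look and compute and a tool call to move; the robot and the scene stay as the last step left them, time stands still between calls to the robot, and variables do not carry over. Pictures are saved under pics/ and viewed, about 12 in all and at most 16, crops included, and the job is handed in when it is done.

Besides the shell and the picture viewer there is one more tool, called after "Emit:" as a command line: name --argument value ..., lists and objects as JSON in quotes. arm_command: Moves the arm, as the interface text tells. Its arguments: {"type":"object","properties":{"gripper":{"type":"array","items":{"type":"number"}},"slide":{"type":"array","items":{"type":"array","items":{"type":"number"}}},"turn":{"type":"array","items":{"type":"array","items":{"type":"number"}}},"force":{"type":"number"}},"required":["gripper","slide","turn"]}

```bash
ls; mkdir -p pics
python3 - <<'E'
from workcell import bot,vision
import cv2
for n in("top","side"):
    cv2.imwrite(f"pics/{n}0.png",vision.grab_frame(n)); print(vision.camera_model(n))
print(bot.observe())
E
```

```text
pics
{'mtx': array([[479.23319414,   0.        , 251.04672814],
       [  0.        , 479.23319414, 195.28888068],
       [  0.        ,   0.        ,   1.        ]]), 'T': array([[-0.02206502, -0.99600274,  0.08655448,  0.44011818],
       [-0.99975008,  0.02229312,  0.00166949,  0.00394314],
       [-0.00359238, -0.08649602, -0.99624572,  1.38742485],
       [ 0.        ,  0.        ,  0.        ,  1.        ]])}
{'mtx': array([[393.71082246,   0.        , 260.94273602],
       [  0.        , 393.71082246, 195.62043289],
       [  0.        ,   0.        ,   1.        ]]), 'T': array([[-8.94078563e-01, -3.10918901e-01,  3.22417368e-01,
         1.94356310e-01],
       [-4.47910136e-01,  6.20916655e-01, -6.43303208e-01,
         6.81835877e-01],
       [-1.79187184e-04, -7.19577615e-01, -6.94411998e-01,
         8.22674128e-01],
       [ 0.00000000e+00,  0.00000000e+00,  0.00000000e+00,
         1.00000000e+00]])}
{'clock': 0.1, 'qpos': array([ 1.09878529,  0.5219678 , -0.036304  ,  1.59992673,  0.02117947,
        1.02108613, -0.11281054]), 'qd': array([ 0.00054747, -0.00253436,  0.00129358, -0.00090734, -0.00103392,
       -0.00104005,  0.00039121]), 'joint_efforts': array([ 3.99363198e-03, -9.28488207e+01,  1.98426291e+00, -3.70538092e+01,
        1.81726960e-02,  5.33065162e-03,  2.14893021e-04]), 'position': array([ 0.24427869, -0.57497227,  0.23078389]), 'tool_rot': array([-3.14059081e+00,  6.32211079e-05,  4.01758067e-01]), 'force': array([-0.18455018,  0.03759149,  0.28800453]), 'moment': array([-0.02162242, -0.02528368,  0.00352275]), 'grip_width': 0.08555323135586486}
```

View pics/top0.png

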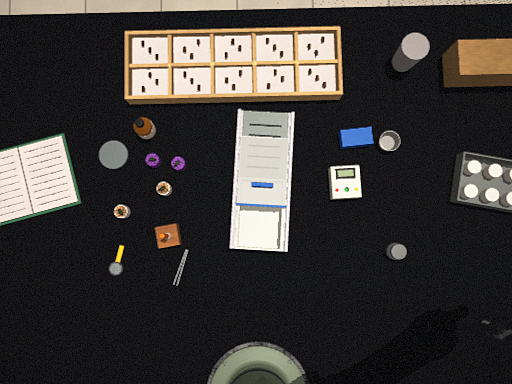

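View pics/side0.png

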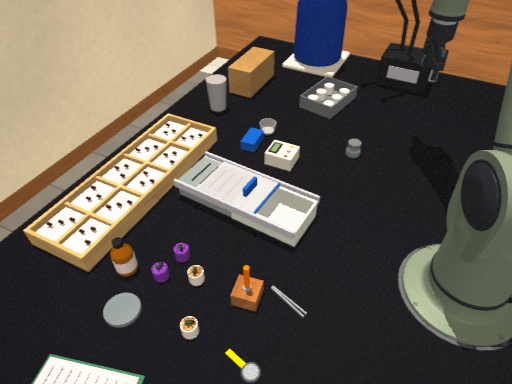

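The scene: the dryer is in the middle with its handle at about (262,184). There are two white mounts at (164,188) and (121,211), two purple look-alikes, the stand at (167,236) and the timer at (346,182). I'll zoom in to measure.

```bash
cat > h.py <<'E'
import numpy as np,cv2
from workcell import bot,vision
from scipy.spatial.transform import Rotation as R
def ray(n,u,v):
    c=vision.camera_model(n); T=c["T"]; d=T[:3,:3]@np.linalg.solve(c["mtx"],[u,v,1.]); return T[:3,3],d
def onz(n,u,v,z):
    o,d=ray(n,u,v); return o+d*(z-o[2])/d[2]
def two(a,b):
    (o1,d1),(o2,d2)=ray("top",*a),ray("side",*b)
    s=np.linalg.lstsq(np.c_[d1,-d2],o2-o1,rcond=None)[0]; p,q=o1+s[0]*d1,o2+s[1]*d2
    return (p+q)/2,np.linalg.norm(p-q)
def blobs(img,lo,hi,amin=8):
    m=cv2.inRange(cv2.cvtColor(img,cv2.COLOR_BGR2HSV),np.array(lo),np.array(hi))
    n,l,s,c=cv2.connectedComponentsWithStats(m)
    return [(c[i].round(1).tolist(),s[i].tolist()) for i in range(1,n) if s[i][4]>=amin],m
def rel(p,yaw=None):
    """slide (cm, tool axes) from present pose to world TCP p, and turn about tool z (deg)"""
    s=bot.observe(); M=R.from_euler("xyz",s["tool_rot"])
    d=M.inv().apply(np.array(p)-s["position"])*100
    t=None if yaw is None else np.degrees((M.inv()*R.from_euler("xyz",[np.pi,0,yaw])).as_rotvec())
    return d.round(2),t
E
python3 - <<'E'
from h import *
t=cv2.imread("pics/top0.png"); s=cv2.imread("pics/side0.png")
cv2.imwrite("pics/c1.png",cv2.resize(t[100:260,100:300],None,fx=3.75,fy=3.75,interpolation=cv2.INTER_CUBIC))
a=cv2.resize(t[120:270,320:512],None,fx=4,fy=4,interpolation=cv2.INTER_CUBIC);cv2.imwrite("pics/c2.png",a)
for n,i in(("top",t),("side",s)):
    for nm,lo,hi in(("blue",(105,150,60),(125,255,255)),("green",(50,120,80),(80,255,255)),("red",(0,180,120),(5,255,255)),("orange",(6,200,200),(18,255,255)),("brown",(5,150,70),(15,255,190)),("purple",(130,100,50),(150,255,255)),("yellow",(22,150,150),(32,255,255))):
        print(n,nm,[(c,b) for c,b in blobs(i,lo,hi,4)[0] if b[4]<1500])
E
```

```text
top blue [([355.8, 136.9], [339, 126, 35, 23, 630]), ([261.7, 184.4], [252, 182, 21, 5, 85]), ([260.5, 205.0], [236, 203, 50, 5, 66])]
top green [([61.0, 134.2], [59, 134, 5, 2, 5]), ([65.8, 147.0], [65, 145, 2, 5, 5]), ([67.2, 152.5], [67, 151, 2, 4, 4]), ([69.3, 161.2], [68, 156, 4, 11, 13]), ([72.2, 173.0], [71, 168, 4, 11, 13]), ([76.1, 188.5], [74, 180, 5, 19, 22]), ([345.9, 189.1], [345, 188, 3, 3, 8]), ([71.1, 204.0], [66, 202, 12, 5, 15]), ([57.3, 207.8], [51, 206, 14, 5, 18]), ([46.7, 210.9], [44, 210, 6, 3, 10]), ([35.6, 213.9], [33, 213, 6, 3, 7]), ([30.5, 215.2], [29, 215, 4, 2, 4]), ([20.5, 218.0], [14, 216, 14, 5, 16]), ([8.4, 221.4], [7, 221, 4, 2, 5]), ([1.5, 223.2], [0, 223, 4, 2, 4])]
top red [([336.5, 189.5], [336, 189, 2, 2, 4])]
top orange [([161.4, 235.5], [159, 233, 6, 5, 19])]
top brown [([143.2, 127.0], [133, 117, 19, 19, 193]), ([164.4, 191.1], [161, 189, 7, 4, 8]), ([123.4, 208.3], [121, 206, 5, 6, 7]), ([120.5, 215.0], [119, 215, 4, 1, 4]), ([167.7, 233.6], [155, 223, 26, 26, 333])]
top purple [([152.7, 160.0], [145, 152, 16, 16, 166]), ([178.2, 163.2], [1
[... 207 characters left out ...]
34]), ([266.4, 198.0], [254, 183, 26, 30, 70])]
side green [([89.9, 363.9], [47, 355, 86, 20, 133]), ([140.0, 378.1], [134, 374, 10, 10, 36]), ([33.2, 381.0], [32, 379, 3, 5, 5])]
side red []
side orange [([246.0, 267.4], [243, 265, 7, 6, 20])]
side brown [([408.8, 19.7], [400, 0, 16, 46, 351]), ([422.5, 21.7], [413, 0, 20, 48, 538]), ([121.9, 253.8], [110, 243, 23, 21, 246]), ([128.3, 273.0], [118, 268, 19, 9, 38]), ([246.3, 277.5], [242, 268, 10, 21, 63]), ([245.9, 299.9], [230, 274, 34, 37, 322]), ([249.2, 292.7], [245, 288, 8, 8, 30])]
side purple [([181.4, 252.4], [173, 242, 18, 21, 262]), ([160.1, 272.2], [151, 261, 19, 22, 286])]
side yellow [([234.9, 357.8], [225, 349, 21, 19, 155])]
```

View pics/c1.png

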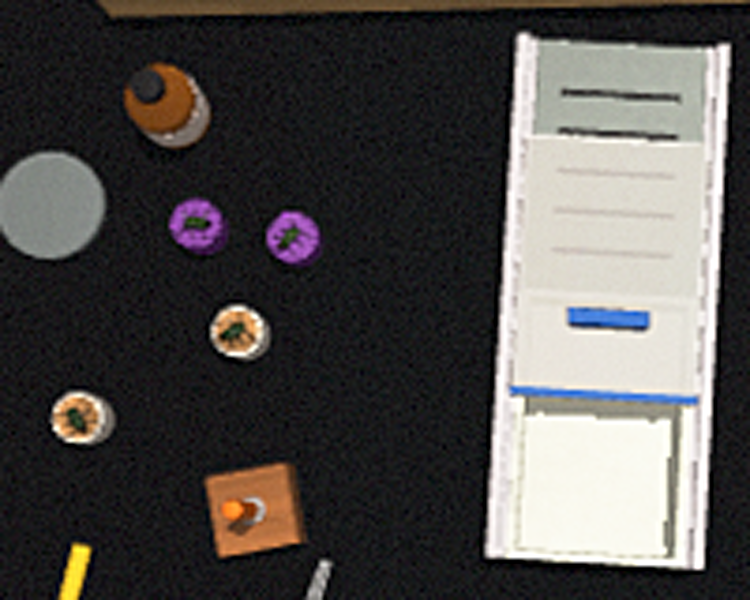

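View pics/c2.png

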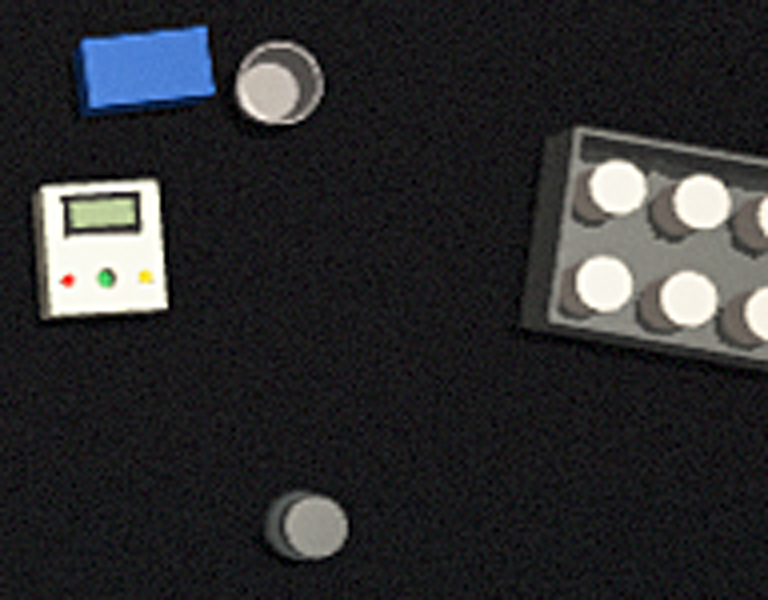

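Run:
```python
from h import *
np.set_printoptions(precision=4,suppress=True)
f=lambda x,y:(100+x/3.75,100+y/3.75)
for p in((239,331),(80,418)): print("mount",onz("top",*f(*p),.034))
P={k:onz("top",*f(*p),.068) for k,p in dict(lt=(517,33),lb=(485,557),rt=(731,44),rb=(706,568)).items()}
print(P)
for a,b in(("lb","lt"),("rb","rt")): d=P[a.replace('b','t')]-P[a]; print("yaw",np.degrees(np.arctan2(d[1],d[0])))
print("w",P["lt"]-P["rt"],P["lb"]-P["rb"])
print("handle",two((261.7,184),(249.7,184)),onz("top",261.7,184,.096),onz("top",261.7,184.4,.09), "edge",onz("top",260.5,205,.066), onz("top",236,204,.066),onz("top",286,206,.066))
print("stylus top",onz("top",161.4,235.5,.12),onz("side",246,266.5,.12))
print("stand c", [onz("top",*f(x,y),.04) for x,y in((205,477),(294,463),(302,543),(218,558))])
print("mouth",onz("top",346.25,189,.045),onz("top",345.9,189.1,.035))
a=onz("top",336.5,189.5,.045);b=onz("top",356,188.5,.045);print("timer yaw",np.degrees(np.arctan2(*(a-b)[:2])))
g=lambda x,y:onz("top",320+x/4,120+y/4,.045)
print([g(*p) for p in((42,185),(158,180),(167,308),(50,318))])
# side mounts: white/cork
s=cv2.imread("pics/side0.png"); 
for p in((196,272),(189.5,324.5)): print("side mount",onz("side",*p,.034))
```

```text
mount [0.5833 0.2537 0.034 ]
mount [0.52   0.3741 0.034 ]
{'lt': array([0.7993, 0.0378, 0.068 ]), 'lb': array([0.4098, 0.0688, 0.068 ]), 'rt': array([ 0.7872, -0.1221,  0.068 ]), 'rb': array([ 0.3983, -0.0922,  0.068 ])}
yaw -4.556200662309036
yaw -4.3963039337903504
w [0.0121 0.1599 0.    ] [0.0115 0.161  0.    ]
handle (array([ 0.5828, -0.0236,  0.0907]), np.float64(0.00030957664054378565)) [ 0.5824 -0.0234  0.096 ] [ 0.5819 -0.0235  0.09  ] edge [ 0.5274 -0.0194  0.066 ] [0.5317 0.0483 0.066 ] [ 0.5231 -0.0897  0.066 ]
stylus top [0.4491 0.2448 0.12  ] [0.4505 0.243  0.12  ]
stand c [array([0.4733, 0.2788, 0.04  ]), array([0.4823, 0.212 , 0.04  ]), array([0.4225, 0.2066, 0.04  ]), array([0.4128, 0.2693, 0.04  ])]
mouth [ 0.5685 -0.2619  0.045 ] [ 0.5692 -0.2629  0.035 ]
timer yaw -1.6646547978595916
[array([ 0.634, -0.22 ,  0.045]), array([ 0.6358, -0.302 ,  0.045 ]), array([ 0.545 , -0.3045,  0.045 ]), array([ 0.5398, -0.2222,  0.045 ])]
side mount [0.5817 0.2573 0.034 ]
side mount [0.5191 0.3776 0.034 ]
```

Two mounts are present; the tray on the right is scenery. The dryer origin is at about (0.504,-0.019), yaw -4.5°, with the cover about 0.12 open. First the cover handle.

```bash
python3 -c "
from h import *
print(rel([.5825,-.0243,.2],np.radians(85.5)))"
```

```text
(array([ 52.66, -37.45,   3.11]), array([-5.35720658e-02, -2.80420895e-02, -6.24809547e+01]))
```

Emit:
arm_command --gripper '[4,4,4,4,4]' --slide '[[4.8,-3.4,0.3],[9.6,-6.8,0.6],[14.4,-10.2,0.9],[19.2,-13.6,1.2],[24,-17,1.4]]' --turn '[[0,0,-6],[0,0,-12],[0,0,-18],[0,0,-24],[0,0,-30]]' --force 60

```text
clock: 0.72
position: [0.3994, -0.3231, 0.2171]
tool_rot: [-3.141, 0.0, 0.929]
force: [1.5, -0.4, 0.7]
grip_width: 0.0403
```

```bash
python3 -c "
from h import *
print(rel([.5825,-.0243,.2],np.radians(85.5)))"
```

```text
(array([34.9 , -3.23,  1.71]), array([-9.34660223e-03,  5.98450486e-04, -3.22814206e+01]))
```

Emit:
arm_command --gripper '[4,4,4,4,4]' --slide '[[6,-0.6,0.3],[12,-1.1,0.6],[18,-1.7,0.9],[24,-2.2,1.2],[29.5,-2.7,1.5]]' --turn '[[0,0,-6.5],[0,0,-13],[0,0,-19.5],[0,0,-26],[0,0,-32]]'

```text
clock: 1.35
position: [0.5555, -0.0711, 0.2021]
tool_rot: [-3.141, -0.0, 1.488]
force: [0.2, -1.5, -0.5]
grip_width: 0.0398
```

```bash
python3 -c "
from h import *
print(rel([.5825,-.0243,.12],np.radians(85.5)))"
```

```text
(array([4.89, 2.31, 8.21]), array([-0.00893665, -0.00643777, -0.26266159]))
```

Emit:
arm_command --gripper '[4,4,4,4,4]' --slide '[[4.9,2.3,2],[4.9,2.3,7],[4.9,2.3,10],[4.9,2.3,12.8],[4.9,2.3,12.8]]' --turn '[[0,0,0],[0,0,0],[0,0,0],[0,0,0],[0,0,0]]'

```text
clock: 1.98
position: [0.5806, -0.0261, 0.0726]
tool_rot: [-3.138, 0.0, 1.484]
force: [-0.4, -0.2, 0.7]
grip_width: 0.04
```

Emit:
arm_command --gripper '[0.5,0.5,0.5,0.5,0.5]' --slide '[[0,0,0],[0,0,0],[0,0,0],[0,0,0],[0,0,0]]' --turn '[[0,0,0],[0,0,0],[0,0,0],[0,0,0],[0,0,0]]' --force 30

```text
clock: 2.6
position: [0.5826, -0.0262, 0.0756]
tool_rot: [3.14, 0.0, 1.484]
force: [-1.3, -0.2, 8.4]
grip_width: 0.0115
```

Emit:
arm_command --gripper '[0.5,0.5,0.5,0.5,0.5]' --slide '[[0,1,0],[0,2.5,0],[0,4,0],[0,5.5,0],[0,6.5,0]]' --turn '[[0,0,0],[0,0,0],[0,0,0],[0,0,0],[0,0,0]]'

```text
clock: 3.22
position: [0.6478, -0.0314, 0.0756]
tool_rot: [3.14, -0.001, 1.484]
force: [-1.8, 2.8, 8.0]
grip_width: 0.0113
```

Emit:
arm_command --gripper '[0.5,0.5,0.5,0.5]' --slide '[[0,0.2,0],[0,0.4,0],[0,0.4,0],[0,0.4,0]]' --turn '[[0,0,0],[0,0,0],[0,0,0],[0,0,0]]'

```text
clock: 3.72
position: [0.6515, -0.0318, 0.0756]
tool_rot: [3.139, -0.001, 1.484]
force: [1.4, 2.4, 4.8]
grip_width: 0.0112
```

Emit:
arm_command --gripper '[0.5,0.5,0.5,0.5]' --slide '[[0,0.1,0],[0,0.2,0],[0,0.3,0],[0,0.3,0]]' --turn '[[0,0,0],[0,0,0],[0,0,0],[0,0,0]]'

```text
clock: 4.22
position: [0.6544, -0.032, 0.0756]
tool_rot: [3.14, -0.001, 1.484]
force: [-0.9, 1.9, 7.4]
grip_width: 0.0112
```

Emit:
arm_command --gripper '[0.5,0.5,0.5,0.5]' --slide '[[0,0.1,0],[0,0.2,0],[0,0.3,0],[0,0.3,0]]' --turn '[[0,0,0],[0,0,0],[0,0,0],[0,0,0]]'

```text
clock: 4.72
position: [0.6548, -0.032, 0.0755]
tool_rot: [-3.138, 0.0, 1.484]
force: [-19.3, 4.2, 23.0]
grip_width: 0.0111
```

At the stop, so fully open with TCP x = 0.6548. Now I'll release and lift.

Emit:
arm_command --gripper '[0.5,4,4,4,4]' --slide '[[0,-0.25,0],[0,-0.25,0],[0,-0.25,0],[0,-0.25,-3],[0,-0.25,-8]]' --turn '[[0,0,0],[0,0,0],[0,0,0],[0,0,0],[0,0,0]]'

```text
clock: 5.35
position: [0.6532, -0.0326, 0.1538]
tool_rot: [-3.138, 0.0, 1.484]
force: [0.3, -0.4, 0.3]
grip_width: 0.0401
```

```bash
python3 -c "
from h import *
cv2.imwrite('pics/top1.png',vision.grab_frame('top'))
s=vision.grab_frame('side');cv2.imwrite('pics/side1.png',s)
d=cv2.absdiff(s,cv2.imread('pics/side0.png')).max(2)[240:350,140:230]; print((d>60).sum())
print(bot.observe()['position'],rel([.5828,.2545,.15],np.radians(145)))"
```

```text
0
[ 0.65644992 -0.03242627  0.15935142] (array([27.94, -9.85,  0.89]), array([  0.371657  ,   0.17080797, -60.00747832]))
```

Emit:
arm_command --gripper '[6,6,6,6,6]' --slide '[[5.4,-1.9,0],[10.8,-3.8,0],[16.2,-5.7,0],[21.6,-7.6,0],[27,-9.5,0]]' --turn '[[0,0,-10],[0,0,-20],[0,0,-30],[0,0,-40],[0,0,-50]]'

```text
clock: 6.08
position: [0.5824, 0.2462, 0.1542]
tool_rot: [3.141, 0.0, 2.362]
force: [1.2, 0.9, 0.1]
grip_width: 0.0602
```

```bash
python3 -c "
from h import *
t=vision.grab_frame('top');cv2.imwrite('pics/top2.png',t)
s=vision.grab_frame('side')
d=cv2.absdiff(s,cv2.imread('pics/side0.png')).max(2)[300:350,160:230]; print((d>60).sum())
print(bot.observe()['position'],rel([.5828,.2545,.01],np.radians(145)))"
```

```text
44
[0.5801231  0.25173478 0.1544489 ] (array([-0.05,  0.36, 14.45]), array([ 0.12966621, -0.1841644 , -9.25378757]))
```

Emit:
arm_command --gripper '[6,6,6,6,6]' --slide '[[0,0.3,4],[0,0.3,9],[0,0.3,13],[0,0.3,14.6],[0,0.3,14.6]]' --turn '[[0,0,-5],[0,0,-9],[0,0,-9],[0,0,-9],[0,0,-9]]'

```text
clock: 6.8
position: [0.5848, 0.2469, 0.0081]
tool_rot: [-3.141, -0.001, 2.513]
force: [-0.1, -0.1, 0.9]
grip_width: 0.06
```

Emit:
arm_command --gripper '[2.5,2.5,2.5,2.5,2.5]' --slide '[[0,0,0],[0,0,0],[0,0,0],[0,0,0],[0,0,0]]' --turn '[[0,0,0],[0,0,0],[0,0,0],[0,0,0],[0,0,0]]' --force 30

```text
clock: 7.42
position: [0.5859, 0.2473, 0.0101]
tool_rot: [3.139, 0.001, 2.513]
force: [-0.6, 0.4, 5.0]
grip_width: 0.037
```

Emit:
arm_command --gripper '[2.5,2.5,2.5,2.5,2.5]' --slide '[[0,0,-1],[0,0,-4],[0,0,-8],[0,0,-12],[0,0,-12]]' --turn '[[0,0,0],[0,0,0],[0,0,0],[0,0,0],[0,0,0]]'

```text
clock: 8.05
position: [0.5865, 0.2476, 0.1326]
tool_rot: [3.137, 0.003, 2.513]
force: [1.6, -0.0, -0.7]
grip_width: 0.0374
```

```bash
python3 -c "
from h import *
t=vision.grab_frame('top');s=vision.grab_frame('side')
cv2.imwrite('pics/m1.png',np.hstack([cv2.resize(t[110:290,70:220],(400,480)),cv2.resize(s[200:380,120:270],(400,480))]))
a=-4.47*np.pi/180;o=np.array([.505,-.020]);e=np.array([np.cos(a),np.sin(a)])
p=o+.04*e;print(p,bot.observe()['position'],rel([*p,.13],np.radians(85.5)))"
```

```text
[ 0.54487833 -0.02311748] [0.58526856 0.24667477 0.12927252] (array([-12.59, -24.2 ,  -0.08]), array([7.64488726e-02, 2.50690984e-02, 5.85041690e+01]))
```

View pics/m1.png

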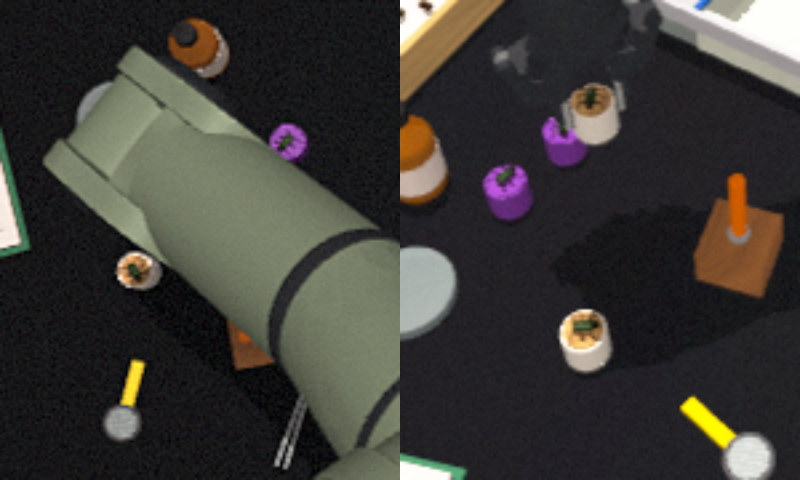

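The mount is held upright. Now to the chamber at +40 mm.

Emit:
arm_command --gripper '[2.5,2.5,2.5,2.5,2.5]' --slide '[[-2.4,-4.6,0],[-4.8,-9.2,0],[-7.2,-13.8,0],[-9.6,-18.4,0],[-12.3,-23,0]]' --turn '[[0,0,10],[0,0,20],[0,0,30],[0,0,40],[0,0,50]]'

```text
clock: 8.78
position: [0.5485, -0.0132, 0.1278]
tool_rot: [-3.141, -0.0, 1.635]
force: [0.9, 1.2, -0.7]
grip_width: 0.0372
```

Emit:
arm_command --gripper '[2.5,2.5]' --slide '[[0,0,0],[0,0,0]]' --turn '[[0,0,8],[0,0,8]]'

```text
clock: 9.02
position: [0.5491, -0.0117, 0.1279]
tool_rot: [-3.141, 0.0, 1.502]
force: [0.1, 1.2, 0.1]
grip_width: 0.0369
```

```bash
cat >> h.py <<'E'
def box(x,z,yaw=85.5,y=0.):
    a=np.radians(-4.47); return rel([.505+x*np.cos(a)-y*np.sin(a),-.020+x*np.sin(a)+y*np.cos(a),z],np.radians(yaw))
E
python3 -c "
from h import *
print(bot.observe()['position'],box(.04,.02))"
```

```text
[ 0.54906043 -0.01165288  0.12792993] (array([-1.17, -0.33, 10.79]), array([-0.0444383 ,  0.01080952,  0.53968134]))
```

Emit:
arm_command --gripper '[2.5,2.5,2.5,2.5,2.5]' --slide '[[-1.6,-0.3,2],[-1.6,-0.3,7],[-1.6,-0.3,9.5],[-1.6,-0.3,10.8],[-1.6,-0.3,11]]' --turn '[[0,0,0],[0,0,0],[0,0,0],[0,0,0],[0,0,0]]'

```text
clock: 9.65
position: [0.5451, -0.0266, 0.0179]
tool_rot: [-3.141, -0.0, 1.504]
force: [-1.1, 0.4, -0.9]
grip_width: 0.0368
```

Emit:
arm_command --gripper '[2.5,2.5]' --slide '[[0,0,0],[0,0,0.1]]' --turn '[[0,0,0],[0,0,0]]'

```text
clock: 9.9
position: [0.5459, -0.0273, 0.0182]
tool_rot: [3.14, -0.0, 1.502]
force: [-0.5, -0.3, -0.1]
grip_width: 0.0372
```

Emit:
arm_command --gripper '[2.5,2.5,2.5]' --slide '[[0,0,0.15],[0,0,0.25],[0,0,0.25]]' --turn '[[0,0,0],[0,0,0],[0,0,0]]'

```text
clock: 10.28
position: [0.5457, -0.0274, 0.016]
tool_rot: [3.14, 0.0, 1.501]
force: [-6.4, 0.1, 24.5]
grip_width: 0.0371
```

Emit:
arm_command --gripper '[2.5,5,5,5,5]' --slide '[[0,0,-0.1],[0,0,-0.1],[0,0,-0.1],[0,0,-0.3],[0,0,-2]]' --turn '[[0,0,0],[0,0,0],[0,0,0],[0,0,0],[0,0,0]]'

```text
clock: 10.9
position: [0.5447, -0.0272, 0.0347]
tool_rot: [-3.14, 0.0, 1.502]
force: [-0.0, -0.1, 1.8]
grip_width: 0.0499
```

Emit:
arm_command --gripper '[5,5,5]' --slide '[[0,0,-4],[0,0,-9],[0,0,-13]]' --turn '[[0,0,0],[0,0,0],[0,0,0]]'

```text
clock: 11.28
position: [0.5458, -0.0272, 0.1679]
tool_rot: [3.139, -0.0, 1.501]
force: [0.3, 0.0, -0.4]
grip_width: 0.0498
```

```bash
python3 -c "
from h import *
s=vision.grab_frame('side');t=vision.grab_frame('top')
cv2.imwrite('pics/top3.png',t);cv2.imwrite('pics/side3.png',s)
d=cv2.absdiff(s,cv2.imread('pics/side0.png')).max(2)[310:345,175:205]; print((d>60).sum())
print(bot.observe()['position'],rel([.52,.3755,.14],np.radians(126)))"
```

```text
0
[ 0.54751028 -0.0272624   0.16988554] (array([39.99, -5.58,  2.96]), array([  0.40481265,   0.13330507, -40.00071968]))
```

Emit:
arm_command --gripper '[6,6,6,6,6]' --slide '[[6,-0.8,0],[12,-1.6,0],[18,-2.5,0],[24,-3.3,0],[30,-4.2,0]]' --turn '[[0,0,-8],[0,0,-16],[0,0,-24],[0,0,-32],[0,0,-40]]'

```text
clock: 12.0
position: [0.5241, 0.2767, 0.1653]
tool_rot: [3.141, 0.0, 2.204]
force: [1.8, -0.4, 0.1]
grip_width: 0.06
```

Emit:
arm_command --gripper '[6,6]' --slide '[[0,0,0],[0,0,0]]' --turn '[[0,0,0],[0,0,0]]'

```text
clock: 12.25
position: [0.5243, 0.2745, 0.1648]
tool_rot: [-3.141, 0.0, 2.199]
force: [0.4, -0.2, 0.7]
grip_width: 0.0602
```

```bash
python3 -c "
from h import *
s=vision.grab_frame('side');t=vision.grab_frame('top')
cv2.imwrite('pics/top4.png',t);cv2.imwrite('pics/side4.png',s)
d=cv2.absdiff(s,cv2.imread('pics/side0.png')).max(2)[310:345,175:205]; print((d>60).sum())
print(bot.observe()['position'],rel([.52,.3755,.14],np.radians(126)))"
```

```text
0
[0.52470035 0.27358598 0.16490907] (array([8.53, 5.6 , 2.48]), array([-0.00956242,  0.0426197 , -0.09886688]))
```

Emit:
arm_command --gripper '[6,6,6,6,6]' --slide '[[4.2,2.8,0],[8.5,5.6,2],[8.5,5.6,5],[8.5,5.6,7],[8.5,5.6,8]]' --turn '[[0,0,0],[0,0,0],[0,0,0],[0,0,0],[0,0,0]]'

```text
clock: 12.98
position: [0.52, 0.3751, 0.084]
tool_rot: [-3.141, 0.001, 2.198]
force: [0.2, 0.6, 0.0]
grip_width: 0.0602
```

```bash
python3 -c "
from h import *
s=vision.grab_frame('side')
d=cv2.absdiff(s,cv2.imread('pics/side0.png')).max(2)[318:345,175:205]; print((d>60).sum())
print(bot.observe()['position'],rel([.52,.3755,.008],np.radians(126)))"
```

```text
25
[0.51976813 0.37513016 0.08333672] (array([0.02, 0.05, 7.53]), array([-0.08405094,  0.02514261, -0.06946097]))
```

Emit:
arm_command --gripper '[6,6,6,6]' --slide '[[0,0,3],[0,0,6],[0,0,7.5],[0,0,7.5]]' --turn '[[0,0,0],[0,0,0],[0,0,0],[0,0,0]]'

```text
clock: 13.52
position: [0.5196, 0.3763, 0.0098]
tool_rot: [-3.141, 0.0, 2.199]
force: [0.2, -0.7, 0.7]
grip_width: 0.0598
```

Emit:
arm_command --gripper '[2.5,2.5,2.5,2.5,2.5]' --slide '[[0,0,0],[0,0,0],[0,0,0],[0,0,0],[0,0,0]]' --turn '[[0,0,0],[0,0,0],[0,0,0],[0,0,0],[0,0,0]]'

```text
clock: 14.15
position: [0.5202, 0.377, 0.0113]
tool_rot: [3.14, 0.0, 2.199]
force: [-1.4, -1.1, 6.2]
grip_width: 0.0373
```

Emit:
arm_command --gripper '[2.5,2.5,2.5,2.5,2.5]' --slide '[[0,0,-1],[0,0,-5],[0,0,-10],[0,0,-14],[0,0,-14]]' --turn '[[0,0,0],[0,0,0],[0,0,0],[0,0,0],[0,0,0]]'

```text
clock: 14.78
position: [0.5208, 0.3777, 0.154]
tool_rot: [3.136, 0.0, 2.199]
force: [0.0, 0.7, -0.4]
grip_width: 0.0371
```

```bash
python3 -c "
from h import *
t=vision.grab_frame('top');s=vision.grab_frame('side')
cv2.imwrite('pics/m2.png',np.hstack([cv2.resize(t[110:290,170:320],(400,480)),cv2.resize(s[140:360,130:330],(400,440))[:480] if 0 else cv2.resize(s[140:360,130:330],(400,480))]))
print(bot.observe()['position'],box(-.035,.14))"
```

```text
[0.51965067 0.37644386 0.15044033] (array([-28.93, -27.16,   1.03]), array([ 5.18749418e-02, -2.18548282e-06,  4.05110519e+01]))
```

View pics/m2.png

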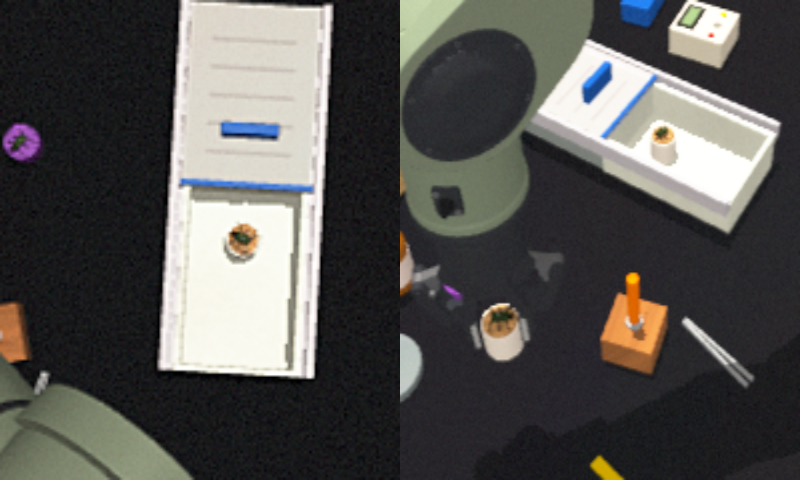

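Mount 1 stands upright in the chamber and mount 2 is held upright. Carrying it over.

Emit:
arm_command --gripper '[2.5,2.5,2.5,2.5,2.5]' --slide '[[-4.1,-3.9,-0.3],[-8.2,-7.8,-0.5],[-12.3,-11.6,-0.5],[-16.4,-15.5,-0.5],[-20.6,-19.3,-0.5]]' --turn '[[0,0,8],[0,0,16],[0,0,24],[0,0,32],[0,0,40]]'

```text
clock: 15.5
position: [0.4836, 0.0945, 0.1541]
tool_rot: [-3.14, 0.0, 1.497]
force: [0.7, -0.7, -0.9]
grip_width: 0.0372
```

Emit:
arm_command --gripper '[2.5,2.5]' --slide '[[0,0,0],[0,0,0]]' --turn '[[0,0,0],[0,0,0]]'

```text
clock: 15.75
position: [0.4844, 0.0968, 0.1544]
tool_rot: [-3.141, -0.0, 1.502]
force: [0.0, 1.2, -0.1]
grip_width: 0.0371
```

```bash
python3 -c "
from h import *
print(bot.observe()['position'],box(-.035,.14))"
```

```text
[0.48439135 0.09683693 0.15444109] (array([-11.48,  -0.64,   1.44]), array([-0.03976366, -0.01362286,  0.5635461 ]))
```

Emit:
arm_command --gripper '[2.5,2.5,2.5,2.5,2.5]' --slide '[[-5.8,-0.3,0],[-11.5,-0.6,0.5],[-11.5,-0.6,2],[-11.5,-0.6,6],[-11.5,-0.6,10]]' --turn '[[0,0,0],[0,0,0],[0,0,0],[0,0,0],[0,0,0]]'

```text
clock: 16.38
position: [0.471, -0.016, 0.0534]
tool_rot: [3.141, -0.001, 1.504]
force: [1.6, 0.3, -1.5]
grip_width: 0.037
```

Emit:
arm_command --gripper '[2.5,2.5,2.5,2.5,2.5]' --slide '[[0,0,2.5],[0,0,3.3],[0,0,3.5],[0,0,3.6],[0,0,3.6]]' --turn '[[0,0,0],[0,0,0],[0,0,0],[0,0,0],[0,0,0]]'

```text
clock: 17.0
position: [0.4711, -0.0178, 0.0195]
tool_rot: [3.14, -0.0, 1.501]
force: [-0.3, -0.2, -0.4]
grip_width: 0.0369
```

Emit:
arm_command --gripper '[2.5,2.5,2.5]' --slide '[[0,0,0.1],[0,0,0.2],[0,0,0.2]]' --turn '[[0,0,0],[0,0,0],[0,0,0]]'

```text
clock: 17.38
position: [0.4708, -0.0179, 0.0172]
tool_rot: [3.141, 0.0, 1.501]
force: [-2.9, -1.1, 11.3]
grip_width: 0.0369
```

Emit:
arm_command --gripper '[5,5,5,5,5]' --slide '[[0,0,0],[0,0,0],[0,0,0],[0,0,-0.3],[0,0,-2]]' --turn '[[0,0,0],[0,0,0],[0,0,0],[0,0,0],[0,0,0]]'

```text
clock: 18.0
position: [0.4701, -0.0177, 0.0366]
tool_rot: [-3.14, 0.0, 1.502]
force: [-0.3, 0.3, 0.6]
grip_width: 0.05
```

Emit:
arm_command --gripper '[5,5,4,4,4]' --slide '[[0,0,-4],[0,0,-9],[0,0,-13],[6,2,-14],[12,2,-14]]' --turn '[[0,0,0],[0,0,0],[0,0,0],[0,0,0],[0,0,0]]'

```text
clock: 18.62
position: [0.5005, 0.1013, 0.1782]
tool_rot: [3.139, -0.001, 1.498]
force: [0.5, -0.5, -0.1]
grip_width: 0.0399
```

```bash
python3 -c "
from h import *
t=vision.grab_frame('top');s=vision.grab_frame('side')
cv2.imwrite('pics/m3.png',np.hstack([cv2.resize(t[100:280,100:300],(400,360)),cv2.resize(s[140:360,130:350],(400,400))[:360]]))
print(bot.observe()['position'],box(.15,.14))"
```

```text
[0.49882071 0.10732986 0.17753817] (array([-12.92,  16.4 ,   3.73]), array([ 0.06254262, -0.19579428,  0.94527734]))
```

View pics/m3.png

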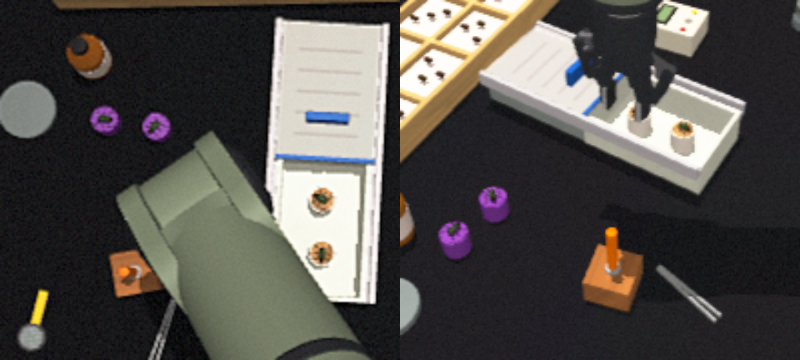

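Both mounts are upright in the chamber. Back to the handle.

Emit:
arm_command --gripper '[4,4,4,4,4]' --slide '[[-3.2,4.1,0],[-6.4,8.2,0],[-9.7,12.3,0],[-12.9,16.2,0],[-12.9,16.2,0]]' --turn '[[0,0,0],[0,0,0],[0,0,0],[0,0,0],[0,0,0]]'

```text
clock: 19.35
position: [0.6528, -0.0429, 0.176]
tool_rot: [-3.141, 0.001, 1.497]
force: [-0.5, 0.0, -0.6]
grip_width: 0.04
```

```bash
python3 -c "
from h import *
print(bot.observe()['position'],rel([.654,-.0315,.076],np.radians(85.5)))"
```

```text
[ 0.65280667 -0.04291927  0.17603275] (array([ 1.15,  0.04, 10.  ]), array([-0.01290073,  0.04232733,  0.27691995]))
```

Emit:
arm_command --gripper '[4,4,4,4,4]' --slide '[[1.1,0,2],[1.1,0,6],[1.1,0,8.5],[1.1,0,9.8],[1.1,0,9.8]]' --turn '[[0,0,0.3],[0,0,0.3],[0,0,0.3],[0,0,0.3],[0,0,0.3]]'

```text
clock: 19.98
position: [0.6517, -0.0275, 0.0781]
tool_rot: [-3.14, -0.0, 1.497]
force: [-0.2, -0.4, -0.3]
grip_width: 0.0401
```

Emit:
arm_command --gripper '[0.5,0.5,0.5,0.5,0.5]' --slide '[[0,0,0],[0,0,0],[0,0,0],[0,0,0],[0,0,0]]' --turn '[[0,0,0],[0,0,0],[0,0,0],[0,0,0],[0,0,0]]' --force 30

```text
clock: 20.6
position: [0.653, -0.0283, 0.08]
tool_rot: [3.14, -0.0, 1.496]
force: [-1.0, 1.0, 6.9]
grip_width: 0.0114
```

Emit:
arm_command --gripper '[0.5,0.5,0.5,0.5,0.5]' --slide '[[0,-1,0],[0,-3,0],[0,-5,0],[0,-7,0],[0,-9,0]]' --turn '[[0,0,0],[0,0,0],[0,0,0],[0,0,0],[0,0,0]]'

```text
clock: 21.22
position: [0.563, -0.0212, 0.0799]
tool_rot: [3.139, -0.001, 1.496]
force: [3.6, 3.1, 6.3]
grip_width: 0.0113
```

Emit:
arm_command --gripper '[0.5,0.5,0.5,0.5,0.5]' --slide '[[0,-1,0],[0,-2,0],[0,-3,0],[0,-3.8,0],[0,-3.8,0]]' --turn '[[0,0,0],[0,0,0],[0,0,0],[0,0,0],[0,0,0]]'

```text
clock: 21.85
position: [0.5252, -0.0182, 0.0799]
tool_rot: [3.14, -0.001, 1.496]
force: [-0.8, 4.6, 10.5]
grip_width: 0.011
```

Emit:
arm_command --gripper '[0.5,0.5,0.5,0.5]' --slide '[[0,-0.1,0],[0,-0.2,0],[0,-0.3,0],[0,-0.3,0]]' --turn '[[0,0,0],[0,0,0],[0,0,0],[0,0,0]]'

```text
clock: 22.35
position: [0.5228, -0.018, 0.0799]
tool_rot: [3.139, -0.001, 1.496]
force: [0.7, 4.2, 9.2]
grip_width: 0.0112
```

Emit:
arm_command --gripper '[0.5,0.5,0.5,0.5,0.5]' --slide '[[0,-0.1,0],[0,-0.2,0],[0,-0.3,0],[0,-0.4,0],[0,-0.4,0]]' --turn '[[0,0,0],[0,0,0],[0,0,0],[0,0,0],[0,0,0]]'

```text
clock: 22.98
position: [0.5188, -0.0177, 0.0799]
tool_rot: [3.139, -0.001, 1.496]
force: [0.1, 4.0, 10.4]
grip_width: 0.0107
```

Emit:
arm_command --gripper '[0.5,0.5,0.5,0.5]' --slide '[[0,-0.1,0],[0,-0.2,0],[0,-0.3,0],[0,-0.3,0]]' --turn '[[0,0,0],[0,0,0],[0,0,0],[0,0,0]]'

```text
clock: 23.48
position: [0.5159, -0.0174, 0.0799]
tool_rot: [3.139, -0.001, 1.496]
force: [0.9, 4.1, 9.3]
grip_width: 0.011
```

Emit:
arm_command --gripper '[0.5,0.5,0.5]' --slide '[[0,-0.1,0],[0,-0.2,0],[0,-0.3,0]]' --turn '[[0,0,0],[0,0,0],[0,0,0]]'

```text
clock: 23.85
position: [0.513, -0.0172, 0.0799]
tool_rot: [3.139, -0.001, 1.496]
force: [1.8, 4.1, 9.8]
grip_width: 0.0109
```

Emit:
arm_command --gripper '[0.5,0.5]' --slide '[[0,-0.1,0],[0,-0.2,0]]' --turn '[[0,0,0],[0,0,0]]'

```text
clock: 24.1
position: [0.511, -0.0171, 0.0799]
tool_rot: [3.139, -0.001, 1.496]
force: [1.3, 4.9, 9.3]
grip_width: 0.0111
```

Emit:
arm_command --gripper '[0.5,0.5]' --slide '[[0,-0.1,0],[0,-0.2,0]]' --turn '[[0,0,0],[0,0,0]]'

```text
clock: 24.35
position: [0.509, -0.0169, 0.0799]
tool_rot: [3.139, -0.001, 1.496]
force: [2.4, 4.5, 9.1]
grip_width: 0.0112
```

Emit:
arm_command --gripper '[0.5,0.5]' --slide '[[0,-0.1,0],[0,-0.2,0]]' --turn '[[0,0,0],[0,0,0]]'

```text
clock: 24.6
position: [0.507, -0.0168, 0.0799]
tool_rot: [3.139, -0.001, 1.496]
force: [1.7, 4.7, 9.3]
grip_width: 0.011
```

Emit:
arm_command --gripper '[0.5,0.5]' --slide '[[0,-0.1,0],[0,-0.2,0]]' --turn '[[0,0,0],[0,0,0]]'

```text
clock: 24.85
position: [0.505, -0.0166, 0.0799]
tool_rot: [3.139, -0.001, 1.496]
force: [1.6, 4.0, 9.3]
grip_width: 0.0109
```

Emit:
arm_command --gripper '[0.5,0.5]' --slide '[[0,-0.1,0],[0,-0.2,0]]' --turn '[[0,0,0],[0,0,0]]'

```text
clock: 25.1
position: [0.503, -0.0164, 0.0799]
tool_rot: [3.139, -0.001, 1.496]
force: [2.7, 4.4, 9.8]
grip_width: 0.0112
```

Emit:
arm_command --gripper '[0.5,0.5]' --slide '[[0,-0.1,0],[0,-0.2,0]]' --turn '[[0,0,0],[0,0,0]]'

```text
clock: 25.35
position: [0.5011, -0.0162, 0.0799]
tool_rot: [3.139, -0.001, 1.496]
force: [2.4, 4.1, 9.3]
grip_width: 0.011
```

Emit:
arm_command --gripper '[0.5,0.5]' --slide '[[0,-0.1,0],[0,-0.2,0]]' --turn '[[0,0,0],[0,0,0]]'

```text
clock: 25.6
position: [0.499, -0.0161, 0.0799]
tool_rot: [3.139, -0.001, 1.496]
force: [2.3, 4.2, 9.6]
grip_width: 0.0111
```

Emit:
arm_command --gripper '[0.5,0.5]' --slide '[[0,-0.1,0],[0,-0.2,0]]' --turn '[[0,0,0],[0,0,0]]'

```text
clock: 25.85
position: [0.4971, -0.016, 0.0799]
tool_rot: [3.138, -0.001, 1.496]
force: [1.6, 4.4, 9.3]
grip_width: 0.0115
```

Emit:
arm_command --gripper '[0.5,0.5]' --slide '[[0,-0.1,0],[0,-0.2,0]]' --turn '[[0,0,0],[0,0,0]]'

```text
clock: 26.1
position: [0.4951, -0.0158, 0.0798]
tool_rot: [3.139, -0.001, 1.496]
force: [1.1, 4.6, 9.9]
grip_width: 0.0109
```

Emit:
arm_command --gripper '[0.5,0.5]' --slide '[[0,-0.1,0],[0,-0.2,0]]' --turn '[[0,0,0],[0,0,0]]'

```text
clock: 26.35
position: [0.4933, -0.0156, 0.0799]
tool_rot: [3.138, -0.001, 1.496]
force: [6.1, 4.1, 6.5]
grip_width: 0.011
```

Emit:
arm_command --gripper '[0.5,0.5]' --slide '[[0,-0.1,0],[0,-0.2,0]]' --turn '[[0,0,0],[0,0,0]]'

```text
clock: 26.6
position: [0.4921, -0.0155, 0.0799]
tool_rot: [3.137, -0.002, 1.496]
force: [9.5, 3.1, 2.5]
grip_width: 0.0113
```

The resistance jumped at TCP x of about 0.494. Drawing back about 1 cm to 0.504.

Emit:
arm_command --gripper '[0.5,0.5,0.5,0.5,0.5]' --slide '[[0,0.3,0],[0,0.6,0],[0,0.9,0],[0,1.3,0],[0,1.3,0]]' --turn '[[0,0,0],[0,0,0],[0,0,0],[0,0,0],[0,0,0]]'

```text
clock: 27.22
position: [0.5042, -0.0165, 0.0798]
tool_rot: [3.139, -0.001, 1.496]
force: [2.1, 4.4, 10.2]
grip_width: 0.0113
```

Emit:
arm_command --gripper '[2,4,4,4]' --slide '[[0,0,0],[0,0,0],[0,0,0],[0,0,0]]' --turn '[[0,0,0],[0,0,0],[0,0,0],[0,0,0]]'

```text
clock: 27.72
position: [0.5027, -0.0174, 0.0788]
tool_rot: [-3.141, 0.0, 1.496]
force: [0.1, 0.2, 0.2]
grip_width: 0.0399
```

Emit:
arm_command --gripper '[4,4,4,4]' --slide '[[0,0,-1],[0,0,-4],[0,0,-9],[0,0,-13]]' --turn '[[0,0,0],[0,0,0],[0,0,0],[0,0,0]]'

```text
clock: 28.22
position: [0.5027, -0.0171, 0.2112]
tool_rot: [3.141, -0.0, 1.496]
force: [0.1, 0.0, 0.1]
grip_width: 0.04
```

```bash
python3 -c "
from h import *
t=vision.grab_frame('top');s=vision.grab_frame('side')
cv2.imwrite('pics/top5.png',t);cv2.imwrite('pics/side5.png',s)
print(blobs(s,(6,150,150),(18,255,255))[0],blobs(cv2.imread('pics/side0.png'),(6,150,150),(18,255,255))[0])
print([onz('side',u,v,z) for u,v,z in ((249.2,290,.046),(248.5,290.5,.046),(246,266,.12))])
print(bot.observe()['position'],rel([.4495,.243,.19],np.radians(120)))"
```

```text
[([232.3, 22.4], [214, 0, 43, 51, 1657]), ([372.3, 27.5], [343, 0, 61, 60, 2773]), ([408.7, 19.2], [401, 0, 14, 45, 275]), ([454.2, 35.1], [414, 0, 72, 81, 4625]), ([252.6, 58.3], [250, 57, 6, 4, 9]), ([120.3, 252.8], [111, 245, 20, 15, 192]), ([246.7, 286.4], [230, 265, 33, 38, 588])] [([253.1, 20.9], [214, 0, 84, 51, 3431]), ([371.7, 26.7], [343, 0, 61, 60, 2859]), ([408.7, 19.2], [401, 0, 14, 45, 269]), ([422.7, 21.2], [414, 0, 19, 48, 468]), ([482.5, 42.4], [440, 0, 72, 85, 4442]), ([264.1, 50.7], [263, 49, 3, 4, 9]), ([251.8, 57.7], [245, 51, 14, 15, 53]), ([249.3, 64.8], [246, 63, 6, 5, 9]), ([241.2, 68.9], [240, 67, 4, 4, 8]), ([120.1, 252.8], [111, 246, 19, 14, 185]), ([246.7, 286.3], [230, 265, 33, 38, 589]), ([183.8, 324.2], [183, 321, 2, 7, 8])]
[array([0.44033182, 0.25081019, 0.046     ]), array([0.44114218, 0.25268237, 0.046     ]), array([0.4511421 , 0.24188696, 0.12      ])]
[ 0.50440501 -0.01708407  0.21320526] (array([25.52, -7.44,  2.28]), array([  0.34320275,   0.09541925, -34.29164035]))
```

Emit:
arm_command --gripper '[4,4,4,4,4]' --slide '[[5.1,-1.5,0],[10.2,-3,0],[15.3,-4.5,0],[20.4,-6,0],[25.5,-7.4,0]]' --turn '[[0,0,-7],[0,0,-14],[0,0,-21],[0,0,-28],[0,0,-34]]'

```text
clock: 28.95
position: [0.4473, 0.244, 0.209]
tool_rot: [3.142, 0.0, 2.093]
force: [0.1, -0.7, -1.1]
grip_width: 0.0402
```

Emit:
arm_command --gripper '[4,4]' --slide '[[0,0,0],[0,0,0]]' --turn '[[0,0,0],[0,0,0]]'

```text
clock: 29.2
position: [0.4479, 0.242, 0.2087]
tool_rot: [-3.141, 0.0, 2.089]
force: [-0.1, 0.0, 0.2]
grip_width: 0.0403
```

```bash
python3 -c "
from h import *
t=vision.grab_frame('top')
cv2.imwrite('pics/c6.png',np.hstack([cv2.resize(t[100:280,200:400],(400,360)),cv2.resize(vision.grab_frame('side')[140:320,150:350],(400,360))]))
for c,b in blobs(t,(105,150,60),(125,255,255))[0]: print(c,b)
print(bot.observe()['position'],rel([.449,.243,.067],np.radians(120)))"
```

```text
[355.8, 136.8] [339, 126, 35, 23, 629]
[260.1, 213.1] [250, 211, 21, 5, 81]
[258.3, 233.5] [234, 232, 50, 4, 69]
[0.44828381 0.24136653 0.20876927] (array([ 0.11,  0.15, 14.18]), array([-0.02218291,  0.0328177 , -0.39482971]))
```

View pics/c6.png

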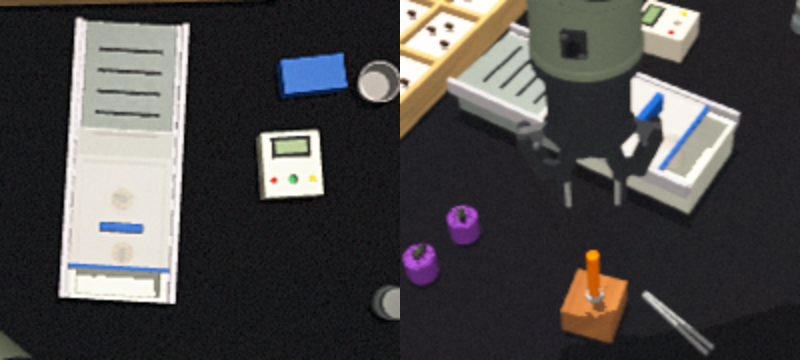

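The cover is vented and both mounts show through it. Now the stylus.

Emit:
arm_command --gripper '[4,4,4,4,4]' --slide '[[0.1,0.1,3],[0.1,0.1,8],[0.1,0.1,12],[0.1,0.1,14],[0.1,0.1,14]]' --turn '[[0,0,0],[0,0,0],[0,0,0],[0,0,0],[0,0,0]]'

```text
clock: 29.92
position: [0.448, 0.2428, 0.0679]
tool_rot: [-3.139, 0.0, 2.088]
force: [-0.4, -0.0, 0.5]
grip_width: 0.0398
```

Emit:
arm_command --gripper '[0.8,0.8,0.8,0.8,0.8]' --slide '[[0,0,0],[0,0,0],[0,0,0],[0,0,0],[0,0,0]]' --turn '[[0,0,0],[0,0,0],[0,0,0],[0,0,0],[0,0,0]]' --force 40

```text
clock: 30.55
position: [0.449, 0.244, 0.0697]
tool_rot: [3.14, 0.0, 2.089]
force: [-0.0, -1.6, 9.6]
grip_width: 0.0129
```

Emit:
arm_command --gripper '[0.8,0.8,0.8,0.8,0.8]' --slide '[[0,0,-1.5],[0,0,-5],[0,0,-9],[0,0,-13],[0,0,-13]]' --turn '[[0,0,0],[0,0,0],[0,0,0],[0,0,0],[0,0,0]]'

```text
clock: 31.18
position: [0.4494, 0.2446, 0.2022]
tool_rot: [3.137, 0.0, 2.089]
force: [0.3, -0.6, -1.0]
grip_width: 0.0127
```

```bash
python3 -c "
from h import *
cv2.imwrite('pics/c7.png',cv2.resize(vision.grab_frame('side')[190:330,190:310],None,fx=4,fy=4,interpolation=cv2.INTER_CUBIC))
print(bot.observe()['position'],rel([.5685,-.262,.2],np.radians(85)))"
```

```text
[0.44883695 0.24399249 0.20048592] (array([-4.988e+01, -1.467e+01,  3.000e-02]), array([ 1.58149796e-01, -1.83879231e-02,  3.46962363e+01]))
```

View pics/c7.png

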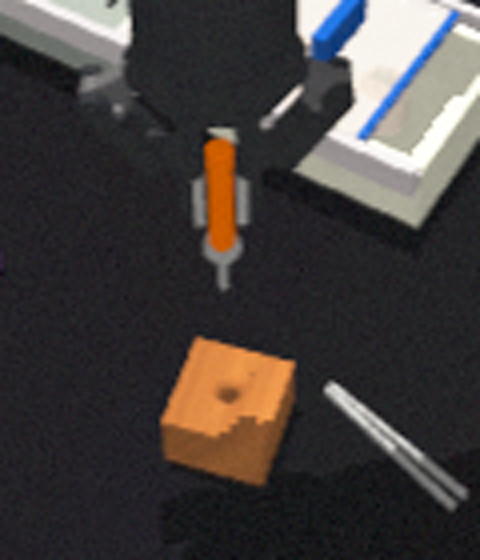

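Emit:
arm_command --gripper '[0.8,0.8,0.8,0.8,0.8]' --slide '[[-5.5,-1.6,0],[-11,-3.2,0],[-16.5,-4.9,0],[-22,-6.5,0],[-27.5,-8.1,0]]' --turn '[[0,0,7],[0,0,14],[0,0,21],[0,0,28],[0,0,35]]'

```text
clock: 31.85
position: [0.514, -0.037, 0.1983]
tool_rot: [-3.141, -0.0, 1.475]
force: [1.0, 0.2, -1.1]
grip_width: 0.0125
```

```bash
python3 -c "
from h import *
print(bot.observe()['position'],rel([.5688,-.2625,.18],np.radians(85)))"
```

```text
[ 0.51403129 -0.03696683  0.19834708] (array([-21.92,   7.61,   1.83]), array([-5.42426261e-02, -2.56888662e-04, -4.99361436e-01]))
```

Emit:
arm_command --gripper '[0.8,0.8,0.8,0.8,0.8]' --slide '[[-5.5,1.9,0],[-11,3.8,0],[-16.5,5.7,0.5],[-21.5,7.6,1.5],[-21.5,7.6,1.5]]' --turn '[[0,0,0],[0,0,0],[0,0,0],[0,0,0],[0,0,0]]'

```text
clock: 32.48
position: [0.569, -0.2601, 0.1815]
tool_rot: [-3.139, 0.0, 1.474]
force: [-1.1, 0.5, -0.8]
grip_width: 0.0128
```

Emit:
arm_command --gripper '[0.8,0.8]' --slide '[[0,0,0],[0,0,0]]' --turn '[[0,0,0],[0,0,0]]'

```text
clock: 32.72
position: [0.5703, -0.2548, 0.1839]
tool_rot: [-3.141, -0.0, 1.48]
force: [0.7, 0.0, 0.0]
grip_width: 0.0131
```

```bash
python3 -c "
from h import *
print(bot.observe()['position'],rel([.5688,-.2625,.12],np.radians(85)))"
```

```text
[ 0.57025433 -0.2548256   0.18388384] (array([-0.78, -0.07,  6.39]), array([-0.00909859, -0.02284269, -0.18410459]))
```

Emit:
arm_command --gripper '[0.8,0.8,0.8,0.8,0.8]' --slide '[[-0.8,-0.1,2],[-0.8,-0.1,4],[-0.8,-0.1,6],[-0.8,-0.1,6.8],[-0.8,-0.1,6.8]]' --turn '[[0,0,0],[0,0,0],[0,0,0],[0,0,0],[0,0,0]]'

```text
clock: 33.35
position: [0.5683, -0.2637, 0.1151]
tool_rot: [-3.141, -0.0, 1.479]
force: [0.3, -0.5, -0.1]
grip_width: 0.013
```

```bash
python3 -c "
from h import *
c=vision.camera_model('side')
def pj(p):
    q=c['mtx']@(np.linalg.inv(c['T'])@[*p,1])[:3]; return q[:2]/q[2]
s=vision.grab_frame('side');t=vision.grab_frame('top')
cv2.imwrite('pics/c8.png',cv2.resize(s[110:190,240:340],None,fx=8,fy=7.5,interpolation=cv2.INTER_CUBIC)[:600])
p=bot.observe()['position'];print(p,rel([.5688,-.2625,.12]))
for q in ([p[0],p[1],p[2]-.0617],[.5688,-.2625,.045]): print((pj(q)-[240,110])*[8,7.5])"
```

```text
[ 0.56884002 -0.26400701  0.11624964] (array([ 0.15, -0.02, -0.38]), None)
[389.49298372 289.01410841]
[386.92111532 308.79389233]
```

View pics/c8.png

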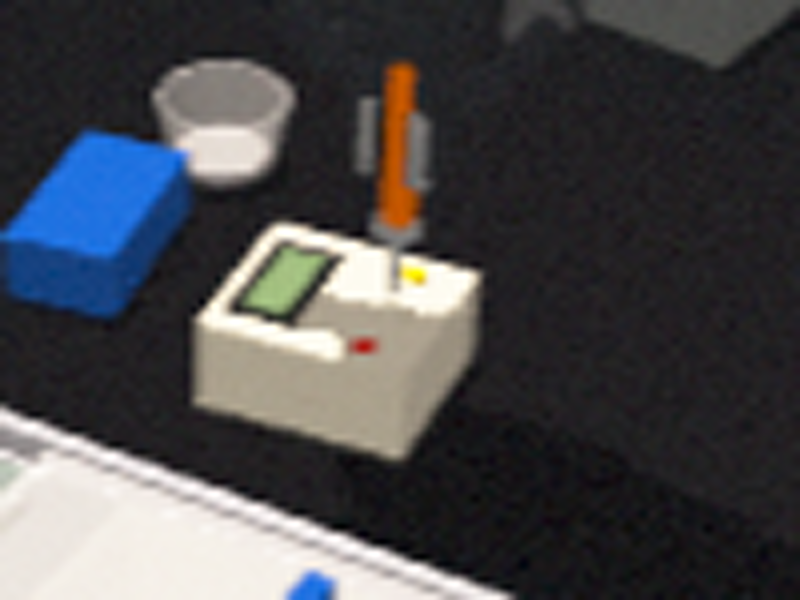

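The red/yellow midpoint at (388,309) matches the computed mouth at (387,309), and the tip is above it. Pressing now.

Emit:
arm_command --gripper '[0.8,0.8,0.8,0.8,0.8]' --slide '[[0.1,0,0.5],[0.1,0,1.0],[0.1,0,1.5],[0.1,0,1.9],[0.1,0,1.9]]' --turn '[[0,0,0],[0,0,0],[0,0,0],[0,0,0],[0,0,0]]'

```text
clock: 34.08
position: [0.5685, -0.263, 0.0965]
tool_rot: [-3.141, -0.0, 1.479]
force: [-1.0, -0.7, 0.7]
grip_width: 0.0129
```

Emit:
arm_command --gripper '[0.8,0.8,0.8]' --slide '[[0,0,0.1],[0,0,0.2],[0,0,0.2]]' --turn '[[0,0,0],[0,0,0],[0,0,0]]'

```text
clock: 34.45
position: [0.5686, -0.2631, 0.0949]
tool_rot: [3.142, 0.0, 1.479]
force: [-1.2, 1.5, 2.8]
grip_width: 0.0126
```

Emit:
arm_command --gripper '[0.8,0.8,0.8,0.8]' --slide '[[0,0,0.1],[0,0,0.2],[0,0,0.25],[0,0,0.25]]' --turn '[[0,0,0],[0,0,0],[0,0,0],[0,0,0]]'

```text
clock: 34.95
position: [0.5687, -0.2631, 0.0925]
tool_rot: [3.141, 0.0, 1.479]
force: [-2.0, 0.0, 5.7]
grip_width: 0.0128
```

Emit:
arm_command --gripper '[0.8,0.8,0.8]' --slide '[[0,0,0.1],[0,0,0.1],[0,0,0.1]]' --turn '[[0,0,0],[0,0,0],[0,0,0]]'

```text
clock: 35.33
position: [0.569, -0.2632, 0.0921]
tool_rot: [3.141, 0.0, 1.479]
force: [-3.3, 0.8, 14.3]
grip_width: 0.0129
```

Emit:
arm_command --gripper '[0.8,0.8,0.8,0.8,0.8]' --slide '[[0,0,-1],[0,0,-3],[0,0,-6],[0,0,-9],[0,0,-11]]' --turn '[[0,0,0],[0,0,0],[0,0,0],[0,0,0],[0,0,0]]'

```text
clock: 35.95
position: [0.569, -0.2631, 0.2039]
tool_rot: [3.14, 0.0, 1.479]
force: [-0.9, -1.2, -1.3]
grip_width: 0.0129
```

```bash
python3 -c "
from h import *
print(bot.observe()['position'],rel([.449,.244,.2],2.089))"
```

```text
[ 0.56898635 -0.26312983  0.20389991] (array([ 49.39, -16.62,   0.34]), array([  0.09734957,   0.05946789, -34.97396158]))
```

Emit:
arm_command --gripper '[0.8,0.8,0.8,0.8,0.8]' --slide '[[5.5,-1.9,0],[11,-3.7,0],[16.5,-5.6,0],[22,-7.4,0],[27.5,-9.3,0]]' --turn '[[0,0,-7],[0,0,-14],[0,0,-21],[0,0,-28],[0,0,-35]]'

```text
clock: 36.58
position: [0.5009, 0.021, 0.2025]
tool_rot: [3.141, 0.001, 2.093]
force: [1.4, 0.6, -0.3]
grip_width: 0.0134
```

```bash
python3 -c "
from h import *
print(bot.observe()['position'],rel([.449,.244,.2],2.089))"
```

```text
[0.50090805 0.02100628 0.20248232] (array([21.91,  6.63,  0.23]), array([0.05862142, 0.06418634, 0.24956127]))
```

Emit:
arm_command --gripper '[0.8,0.8,0.8,0.8,0.8]' --slide '[[5.5,1.7,0],[11,3.3,0],[16.5,5,0],[21.7,6.6,0],[21.7,6.6,0]]' --turn '[[0,0,0],[0,0,0],[0,0,0],[0,0,0],[0,0,0]]'

```text
clock: 37.2
position: [0.4496, 0.2448, 0.2025]
tool_rot: [3.14, -0.001, 2.096]
force: [0.7, -0.8, -1.1]
grip_width: 0.013
```

Emit:
arm_command --gripper '[0.8,0.8]' --slide '[[0,0,0],[0,0,0]]' --turn '[[0,0,0],[0,0,0]]'

```text
clock: 37.45
position: [0.4515, 0.2393, 0.2016]
tool_rot: [3.141, 0.001, 2.088]
force: [0.4, 0.3, 0.5]
grip_width: 0.0129
```

```bash
python3 -c "
from h import *
print(bot.observe()['position'],rel([.449,.244,.11],2.089))"
```

```text
[0.45154838 0.23934032 0.20158864] (array([0.54, 0.01, 9.16]), array([ 0.00723911,  0.03757493, -0.07454411]))
```

Emit:
arm_command --gripper '[0.8,0.8,0.8,0.8,0.8]' --slide '[[0.5,0,3],[0.5,0,6],[0.5,0,8],[0.5,0,8.7],[0.5,0,8.7]]' --turn '[[0,0,0],[0,0,0],[0,0,0],[0,0,0],[0,0,0]]'

```text
clock: 38.08
position: [0.4488, 0.2445, 0.1145]
tool_rot: [-3.141, 0.0, 2.089]
force: [-0.7, 0.8, -0.0]
grip_width: 0.013
```

```bash
python3 -c "
from h import *
print(bot.observe()['position'],rel([.449,.244,.07],2.089))"
```

```text
[0.44879506 0.24446398 0.11451804] (array([-0.05, -0.  ,  4.45]), array([-0.00857245,  0.00265904, -0.01848974]))
```

Emit:
arm_command --gripper '[0.8,0.8,0.8,0.8,0.8]' --slide '[[0,0,1],[0,0,2],[0,0,3],[0,0,4],[0,0,4.2]]' --turn '[[0,0,0],[0,0,0],[0,0,0],[0,0,0],[0,0,0]]'

```text
clock: 38.7
position: [0.4482, 0.2448, 0.0715]
tool_rot: [-3.14, -0.0, 2.09]
force: [-0.2, 0.7, -0.7]
grip_width: 0.0132
```

Emit:
arm_command --gripper '[0.8,0.8,0.8]' --slide '[[0,0,0.1],[0,0,0.2],[0,0,0.2]]' --turn '[[0,0,0],[0,0,0],[0,0,0]]'

```text
clock: 39.08
position: [0.4486, 0.2449, 0.0705]
tool_rot: [3.141, -0.0, 2.089]
force: [0.2, 0.3, -1.0]
grip_width: 0.0132
```

Emit:
arm_command --gripper '[0.8,0.8,0.8]' --slide '[[0,0,0.1],[0,0,0.15],[0,0,0.15]]' --turn '[[0,0,0],[0,0,0],[0,0,0]]'

```text
clock: 39.45
position: [0.4489, 0.245, 0.0696]
tool_rot: [3.141, 0.0, 2.089]
force: [-3.4, -2.3, 18.1]
grip_width: 0.0131
```

Seated, with contact at the same height it was gripped. Releasing and rising straight up.

Emit:
arm_command --gripper '[0.8,2,4,4,4]' --slide '[[0,0,-0.1],[0,0,-0.1],[0,0,-0.1],[0,0,-0.1],[0,0,-1]]' --turn '[[0,0,0],[0,0,0],[0,0,0],[0,0,0],[0,0,0]]'

```text
clock: 40.08
position: [0.4482, 0.2448, 0.0787]
tool_rot: [-3.141, -0.0, 2.09]
force: [-0.4, 0.5, 0.5]
grip_width: 0.0401
```

Emit:
arm_command --gripper '[4,4,4,4,4]' --slide '[[0,0,-4],[0,0,-9],[0,0,-13],[-5,0,-14],[-10,0,-14]]' --turn '[[0,0,0],[0,0,0],[0,0,0],[0,0,0],[0,0,0]]'

```text
clock: 40.7
position: [0.499, 0.1573, 0.2206]
tool_rot: [3.139, 0.001, 2.091]
force: [0.1, -0.5, 0.8]
grip_width: 0.04
```

Emit:
arm_command --gripper '[4,4,4,4,4]' --slide '[[-5,-3,0],[-10,-6,0],[-15,-9,0],[-20,-12,0],[-25,-12,0]]' --turn '[[0,0,5],[0,0,10],[0,0,15],[0,0,20],[0,0,25]]'

```text
clock: 41.32
position: [0.517, -0.1213, 0.2198]
tool_rot: [3.141, 0.001, 1.649]
force: [1.6, 1.4, 0.0]
grip_width: 0.0399
```

```bash
python3 -c "
from h import *
t=vision.grab_frame('top');s=vision.grab_frame('side');z=cv2.imread('pics/top0.png')
for c,b in blobs(t,(105,150,60),(125,255,255))[0]: print(c,b)
print(onz('top',260.1,213.1,.093),bot.observe()['position'])
cv2.imwrite('pics/f.png',np.hstack([cv2.resize(t[90:300,90:410],(457,300)),cv2.resize(s[120:390,130:350],(343,421))[:300]]) if 0 else np.vstack([cv2.resize(t[90:300,90:410],(448,294)),cv2.resize(s[120:310,130:410],(448,304))]))"
```

```text
[355.8, 136.9] [339, 126, 35, 23, 632]
[260.1, 213.1] [250, 211, 21, 5, 82]
[258.0, 233.3] [234, 232, 50, 4, 62]
[ 0.50373077 -0.01728044  0.093     ] [ 0.51885196 -0.12340895  0.21910696]
```

View pics/f.png

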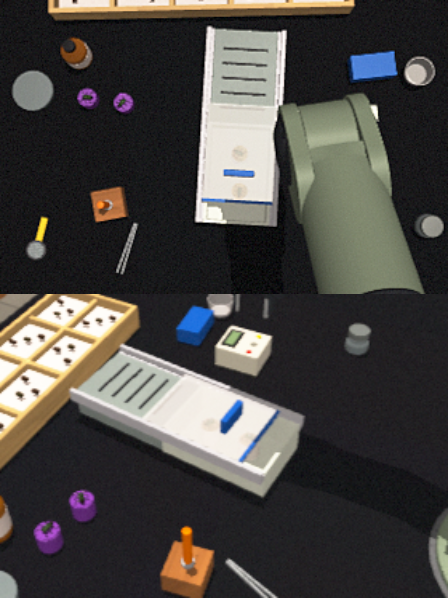

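Everything is in place: the stylus is upright, the cover hasn't moved since I let go of it, and both mounts show under it. The bench is otherwise untouched, so I'm handing in.

```bash
python3 -c "
from workcell import job_done
print(job_done())"
```

```text
the job is handed in; nothing more can be done
None
```

The job is done and handed in at about 41 s on the robot's clock.

- **Cover open:** I slid it open until it hit its end stop (19 N on the tool), with nothing placed before that.
- **Mounts:** Two were on the bench, and both now stand in the chamber about 75 mm apart. They looked upright before I closed the cover. Afterwards I could only see their tops faintly through it. I saw no mount knocked aside during the run.
- **Vent:** Closing in 2 mm steps, the force rose from about 1.5 N to 6 N, then 9.5 N, at the tight spot. I pushed at most about 2 mm past where it began. I drew the cover back about 10 mm. The last picture shows the handle where I left it.
- **Timer:** I pressed the button with the stylus tip through its full 4 mm. The force was about 6 N as it reached the bottom, then 14 N in a final nudge. I had no separate sign that the timer started, as I didn't check its display.
- **Stylus:** It is back upright in its stand, seated at the same height it was gripped.

The purple look-alikes and the other items looked unmoved wherever the last pictures showed them. I didn't measure them, and the hand lens and jar were each in only one of the two views. No check failed or disagreed.

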